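Close the carton of finished bushings on the welding bench

ROBOT

A 7-joint arm with a two-finger parallel gripper is mounted at the origin on the work surface. World frame = base frame: x ahead of the robot, y to its left, z up, the work surface at z = 0. Lengths are in m, angles in rad, forces in N, time in s.
With the tool pointing down it reaches from about 0.425 to 1.025 m from the base axis. Payload 9.4 kg.
Tool frame: the origin (TCP) lies between the finger pads; the fingertips stand 11 mm ahead of it and the grasp point (between the pads) lies 8 mm behind it (env.tips_ahead is the distance from the TCP to the fingertips, in m); z points along the fingers, y is the direction in which the jaws open and shut (so a half turn about z gives the same grasp; the last joint's range is limited). The gripper opens to 93 mm and grips with 3 to 60 N. Pads are 15 mm wide; open, the fingers measure 128 mm over their backs; the gripper's body (75 mm by 188 mm) begins 65 mm behind the grasp point.
Start: joints at [1.086, 0.599, -0.003, 1.599, 0.002, 0.943, -0.08], TCP at [0.288, -0.666, 0.23] pointing down, gripper open.
Joint ranges: [-2.57, 2.57], [-0.35, 1.97], [-1.29, 1.29], [0.11, 2.56], [-1.05, 4.19], [0.11, 1.86], [-2.63, 2.63]. Speed limits (rad/s): [2.22, 2.22, 3.01, 3.01, 3.14, 3.14, 3.14].

INTERFACE

Orientations are given as a unit quaternion [w, x, y, z].
In Python, from workcell import env gives the robot as it stands.
- The arm moves only by the tool drive_tool, never from a script. Its argument "plan" is a list of rows, each a list of 7 numbers: the opening, from 0 (shut) to 1 (fully open), then the shift along the tool's x, y, z in m, then the turn, a rotation vector about the tool's x, y, z in degrees. A call has 1 to 8 rows; each row is the pose to reach, as a shift and turn from the pose commanded when the call began, along the tool's axes at that moment; what a row does not reach only later rows make up. A row lasts 1/12 s, in which the tool goes at most 41.7 mm and 7.16 degrees, less where a joint would pass 70% of its speed; a pose out of reach is approached as far as the arm can. A call with a gripper value outside its range is refused whole. The fingers move at their own pace and stop on an object; "grip_force" is the grip in N (left out, the last holds). Time passes only in rows, so rows that repeat a pose let the fingers close. It gives the time, the measured TCP pose, the force and the opening at its end, in the units of the state.
- env.get_obs(): the state, without advancing time (a new reading comes with each control period).
- env.grab_frame(name): name is "scene" or "top" or "wrist"; returns a dict with "color" (480x640x3 uint8, red, green, blue), "fx", "fy", "cx", "cy" (pixels), "view" (4x4, takes a point from world to camera coordinates); the wrist camera has in their place "T_tool_cam" (4x4, takes a point from camera to tool coordinates, whose origin is the TCP and whose axes are the flange's). Camera axes: x right, y up, looking along -z (the intrinsics and any distortion apply to the point x, -y, -z); pixel columns grow to the right and rows downward; lengths in m; the calibration is good to about 2 mm. A picture is of the moment at which its call begins: read the wrist's pose just before it. There is no depth.
- env.job_done(): hands the job in, once; it reports no verdict.
Trained networks look in a picture, given as the dict that the camera call returned (one of the last four; its "shot" number tells which), for a name from the list of things; names that differ only in an ending like _2 or _b are one class to them, and where a whole thing is asked for, a point or a joint stands for the part that bears it (a point fixed in the world has none). Each returns a list of dicts, best first, with "confidence" (0 to 1); they miss things now and then, are a little off and sometimes report something else, mostly with a low value. They report only what shows in the picture. A call takes as long as a camera call.
- env.spot_in(query, picture): "location" ([x, y, z] in m, in the coordinates of the camera as it stood for that picture, good to about 4 mm: the middle of the surface that is visible of it).
- env.mark_of(query, picture): "location" ([x, y, z] in m, in the coordinates of the camera as it stood for that picture, good to about 4 mm: a listed point, or the origin of a listed thing).
The state is a dict: "time": time; "qpos": joint angles; "joint_velocities": joint speeds; "tau": joint torques, N m; "ee_pos": TCP position; "eef_rot": TCP orientation; "force": force on the tool from outside, world axes, zero at the start; "ft_torque": the same for the moment, N m; "finger_gap": opening from 0.0 (shut) to 1.0 (fully open).
Only numpy, scipy, OpenCV 4.12 (cv2) and the standard library are available. Lean on these libraries where they do the work, as an engineer would, in place of code of your own. Each camera call takes 0.05 s, during which the arm holds its last target. There are 200 camera calls.

TASK

Two open cartons stand on the welding bench. Close the one that holds the four steel bushings: first fold its short white flap down flat, then fold its long blue flap down flat over it. Leave the lid of the empty carton standing open.

Things in the scene. Friction and masses are not known exactly. Their poses are not given: they have to be found in the camera images.
- carton: The carton to close: brown cardboard with a blue band, four steel bushings (52 mm across, tops 68 mm above the bench) inside. Outside 140 mm (its x) by 160 mm (its y), 80 mm high, fixed to the bench. Origin: centre of its underside, on the bench; z up; its x points away from the robot, give or take a yaw of up to 37 degrees. The short flap hinges on its +x (far) rim, the long flap on its -x (near) rim.
- short_flap (a joint): White flap of this carton, a board 60 mm long from hinge to free edge, 156 mm wide, 4 mm thick. Its hinge line runs along the carton's y at carton x = +69 mm, height 82 mm. Value in rad: 0 = shut, flat and pointing to carton -x; 1.57 = standing upright; above that it leans outward. A light crease, moved by about 1 to 2 N, that stays where it is left and stops at 0.
- long_flap (a joint): Blue flap of this carton, a board 115 mm long from hinge to free edge, 160 mm wide, 4 mm thick. Its hinge line runs along the carton's y at carton x = -69 mm, height 87 mm. Value in rad: 0 = shut, flat above the short flap and pointing to carton +x; 1.57 = standing upright; above that it leans outward (to the robot). A light crease, moved by about 1 to 2 N, that stays where it is left and stops at 0.
- empty_lid (a joint): Single blue lid (115 mm long, 140 mm wide) of the other, empty carton (130 x 140 mm, 80 mm high), hinged on that carton's rim nearest the robot; the two cartons stand side by side, 0.28 to 0.47 m between centres, either one on the left. Value in rad: 0 = shut, 1.57 = upright. To be left standing open.

How it is judged:
By the outcome, as a careful person would: the job done as asked, in the order asked, and still so for the second after the job is handed in, with the robot touching nothing.
It also fails if it takes over 42 s, if anything falls off the work surface, if the arm or the gripper's body presses on something with over 40 N, if the wrist force passes 120 N, or if a joint passes its speed limit or range.

## Working session

There is one attempt and no reset: what is moved stays moved. The work goes in short steps, Python scripts to look and compute and a tool call to move; the robot and the scene stay as the last step left them, time stands still between calls to the robot, and variables do not carry over. Pictures are saved under pics/ and viewed, about 8 in all and at most 12, crops included, and the job is handed in when it is done.

Besides the shell and the picture viewer there is one more tool, called after "Emit:" as name([rows], argument=value, ...), one row to a line, values as JSON. drive_tool: Moves the arm, as the interface text tells. Its arguments: {"type":"object","properties":{"plan":{"type":"array"},"grip_force":{"type":"number"}},"required":["plan"]}

```bash
mkdir -p pics; ls
cat > h.py <<'E'
import numpy as np, cv2
from workcell import env
from scipy.spatial.transform import Rotation as R
def toworld(f,p):
    V=np.array(f["view"]); return (np.linalg.inv(V)@np.r_[p,1])[:3]
def project(f,P):
    P=np.atleast_2d(P); V=np.array(f["view"]); c=(V@np.c_[P,np.ones(len(P))].T)[:3]
    return np.c_[f["cx"]+f["fx"]*c[0]/-c[2], f["cy"]+f["fy"]*c[1]/c[2]]
def save(f,n): cv2.imwrite("pics/"+n,f["color"][:,:,::-1])
E
python3 - <<'E'
from h import *
np.set_printoptions(precision=4,suppress=True)
o=env.get_obs();print(o["time"],o["ee_pos"],o["eef_rot"],o["finger_gap"])
ims=[]
for n in("scene","top"):
    f=env.grab_frame(n);ims.append(f["color"]);save(f,n+"0.png");print(n,[k for k in f])
    for q in("carton","short_flap","long_flap","empty_lid"):
        for fn in("spot_in","mark_of"):
            for d in getattr(env,fn)(q,f)[:3]: print(q,fn,round(d["confidence"],2),toworld(f,d["location"]))
print(env.get_obs()["time"])
E
```

```text
pics
0.0 [ 0.2873 -0.6651  0.2288] [-0.0007  0.9793  0.2025 -0.0002] 1.000778189649835
scene ['color', 'fx', 'fy', 'cx', 'cy', 'view', 'shot']
carton spot_in 0.96 [0.5353 0.246  0.0805]
carton mark_of 0.66 [0.5446 0.2199 0.0003]
short_flap spot_in 0.57 [0.607  0.1844 0.1204]Traceback (most recent call last):
  File "<stdin>", line 9, in <module>
ValueError: it knows: carton
```

```bash
ls pics; python3 -c "
import cv2,numpy as np
a=cv2.imread('pics/scene0.png');b=cv2.imread('pics/top0.png')
cv2.imwrite('pics/both0.png',cv2.resize(np.vstack([a,b]),(400*1,600)))"
```

```text
scene0.png[ WARN:0@0.071] global loadsave.cpp:275 findDecoder imread_('pics/top0.png'): can't open/read file: check file path/integrity
Traceback (most recent call last):
ValueError: all the input arrays must have same number of dimensions, but the array at index 0 has 3 dimension(s) and the array at index 1 has 2 dimension(s)
```

View pics/scene0.png

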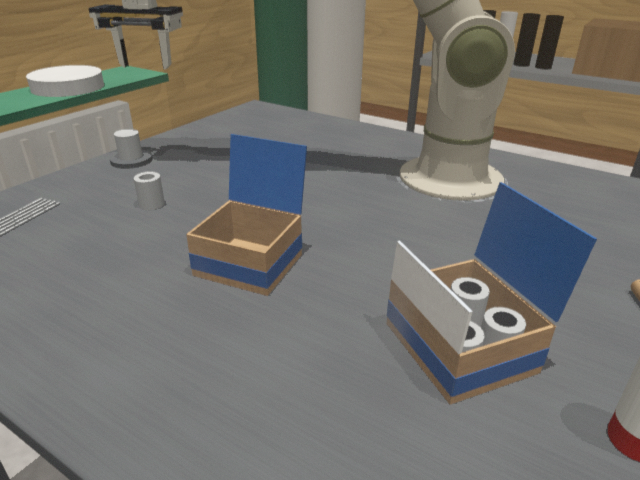

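The scene picture shows the robot at the back. The filled carton is at about (470,330), with its white flap near (430,295) and blue flap near (530,250). The empty carton is at about (247,245). There are loose items around: two cups and a red/white can at (630,430).

Run:
```python
from h import *
np.set_printoptions(precision=4,suppress=True)
f=env.grab_frame("top");save(f,"top0.png")
for q,fn in(("carton","spot_in"),("carton","mark_of"),("short_flap","spot_in"),("long_flap","spot_in"),("empty_lid","spot_in")):
    for d in getattr(env,fn)(q,f)[:3]: print(q,fn,round(d["confidence"],2),toworld(f,d["location"]))
f2=env.grab_frame("scene")
for q in("short_flap","long_flap","empty_lid"):
    for d in env.spot_in(q,f2)[:3]: print("scene",q,round(d["confidence"],2),toworld(f2,d["location"]))
import pickle
pickle.dump((f,f2),open("fr.pkl","wb"))
```

```text
carton spot_in 0.82 [0.5246 0.2259 0.0682]
carton mark_of 0.77 [ 0.5425  0.2159 -0.0006]
short_flap spot_in 0.56 [0.5928 0.1726 0.1442]
long_flap spot_in 0.89 [0.4799 0.2591 0.1576]
empty_lid spot_in 0.93 [ 0.4704 -0.1703  0.1567]
scene short_flap 0.7 [0.608  0.1865 0.1189]
scene long_flap 0.84 [0.4884 0.2711 0.151 ]
scene empty_lid 0.68 [ 0.4718 -0.1654  0.1417]
```

View pics/top0.png

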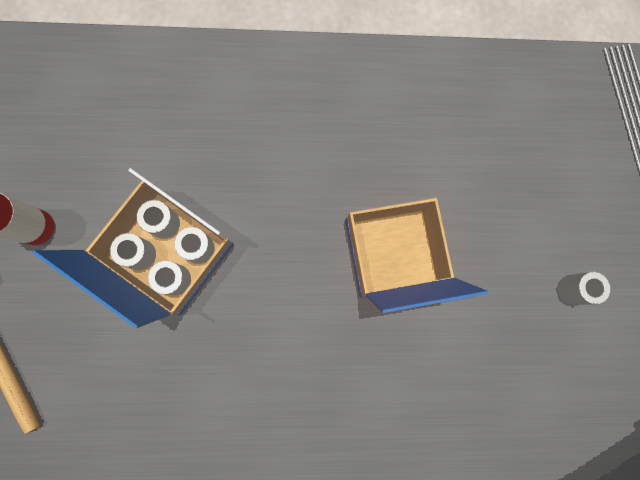

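The top picture has up = +x and left = +y. The filled carton is centred near (160,245) with its white flap edge running (129,170)-(220,234) and its blue free edge (35,251)-(137,326). I'll fit the pose to these corners.

```bash
cat >> h.py <<'E'
def cw(p,q):  # carton->world; p=x,y,yaw
    q=np.atleast_2d(q);c,s=np.cos(p[2]),np.sin(p[2])
    return np.c_[p[0]+c*q[:,0]-s*q[:,1],p[1]+s*q[:,0]+c*q[:,1],q[:,2]]
def sf(a,y,r=.06): return [.069-r*np.cos(a),y,.082+r*np.sin(a)]
def lf(a,y,r=.115): return [-.069+r*np.cos(a),y,.087+r*np.sin(a)]
E
python3 - <<'E'
from h import *
import pickle
from scipy.optimize import least_squares
np.set_printoptions(precision=4,suppress=True)
t,s=pickle.load(open("fr.pkl","rb"))
def pts(p): return [
 (t,[.07,.08,.08],(143,181)),(t,[.07,-.08,.08],(231,240)),(t,[-.07,-.08,.08],(176,315)),(t,[-.07,.08,.08],(88,250)),
 (t,sf(p[3],.078),(129,170)),(t,sf(p[3],-.078),(220,234)),(t,lf(p[4],.08),(35,251)),(t,lf(p[4],-.08),(137,326)),
 (s,sf(p[3],-.078),(399,243)),(s,sf(p[3],.078),(470,313)),(s,lf(p[4],-.08),(503,187)),(s,lf(p[4],.08),(582,240)),
 (s,[-.07,.08,.08],(548,325)),(s,[.07,.08,.08],(456,376))]
def r(p): return np.concatenate([(project(f,cw(p,q))[0]-u) for f,q,u in pts(p)])
z=least_squares(r,[.5425,.217,-.6,1.7,1.8],loss="soft_l1");print(z.x);print(r(z.x).reshape(-1,2).round(1).tolist())
p=z.x
print("red can top view ground:")
# bench objects by ray at z=0 
for u in((50,228),(0,215),(35,425)):
    V=np.linalg.inv(t["view"]);d=V[:3,:3]@[(u[0]-t["cx"])/t["fx"],-(u[1]-t["cy"])/t["fy"],-1];o=V[:3,3];print(u,o-d*o[2]/d[2])
E
```

```text
[ 0.5465  0.2113 -0.6068  1.4396  1.7479]
[[2.7, -4.3], [-0.9, -3.2], [-2.9, -2.2], [-1.2, 0.4], [0.2, 0.3], [-0.8, 0.3], [-0.4, -0.1], [1.5, 0.4], [-1.8, -1.9], [-0.1, -1.6], [-5.6, -4.6], [10.4, -1.0], [3.5, 1.4], [-0.6, -19.2]]
red can top view ground:
(50, 228) [0.581  0.4141 0.    ]
(0, 215) [0.6016 0.4966 0.    ]
(35, 425) [0.267 0.411 0.   ]
```

```bash
cat >> h.py <<'E'
def go(p,q,yaw=None):  # q: carton-frame tip target; prints tool-frame shift and turn
    o=env.get_obs();w=np.array(o["eef_rot"]);Rt=R.from_quat(w[[1,2,3,0]])
    yaw=p[2]+np.pi if yaw is None else yaw
    T=cw(p,q)[0]+[0,0,env.tips_ahead]
    G=R.from_matrix(np.array([[np.cos(yaw),np.sin(yaw),0],[np.sin(yaw),-np.cos(yaw),0],[0,0,-1]]).T)
    return (Rt.inv().apply(T-np.array(o["ee_pos"]))*1000).round(1), np.degrees((Rt.inv()*G).as_rotvec()).round(1)
E
python3 - <<'E'
from h import *
import pickle
from scipy.optimize import least_squares
np.set_printoptions(precision=4,suppress=True)
t,s=pickle.load(open("fr.pkl","rb"))
def pts(p): return [
 (t,[.07,.08,.08],(143,181)),(t,[.07,-.08,.08],(231,240)),(t,[-.07,-.08,.08],(176,315)),(t,[-.07,.08,.08],(88,250)),
 (t,sf(p[3],.078),(129,170)),(t,sf(p[3],-.078),(220,234)),(t,lf(p[4],.08),(35,251)),(t,lf(p[4],-.08),(137,326)),
 (s,sf(p[3],-.078),(399,243)),(s,sf(p[3],.078),(470,313)),(s,lf(p[4],-.08),(503,187)),(s,lf(p[4],.08),(582,240)),
 (s,[-.07,.08,.08],(548,325))]
def r(p): return np.concatenate([(project(f,cw(p,q))[0]-u) for f,q,u in pts(p)])
z=least_squares(r,[.5425,.217,-.6,1.7,1.8]);p=z.x;print(p);print(r(p).reshape(-1,2).round(1).tolist())
a=s["color"].copy();b=t["color"].copy()
for f,im in((s,a),(t,b)):
  for poly in([[.07,.08,.08],[.07,-.08,.08],[-.07,-.08,.08],[-.07,.08,.08]],[sf(p[3],-.078),sf(p[3],.078),sf(p[3],.078,0),sf(p[3],-.078,0)],[lf(p[4],-.08),lf(p[4],.08),lf(p[4],.08,0),lf(p[4],-.08,0)]):
    cv2.polylines(im,[np.int32(project(f,cw(p,poly)).round())],True,(0,255,0),1)
o=np.hstack([cv2.resize(a[150:430,340:640],(400,373)),cv2.resize(b[140:350,0:270],(400,311))[:311]] if 0 else [cv2.resize(a[150:420,340:640],(400,360)),cv2.resize(b[140:355,20:259],(400,360))])
cv2.imwrite("pics/ov.png",o[:,:,::-1])
print(go(p,[.13,0,.25]),go(p,[.13,0,.14]))
E
```

```text
[ 0.5453  0.2107 -0.6151  1.4374  1.7312]
[[3.6, -3.6], [-0.5, -1.9], [-3.0, -1.2], [-0.8, 0.6], [1.2, 1.0], [-0.4, 1.8], [0.8, -1.2], [2.1, 0.2], [-1.5, -2.7], [-1.0, -2.6], [-6.2, -4.9], [8.8, -1.1], [3.0, 1.1]]
(array([ 651.9, -591.1,  -31.4]), array([  -0. ,    0. , -121.4])) (array([ 651.9, -591.1,   78.6]), array([  -0. ,    0. , -121.4]))
```

View pics/ov.png

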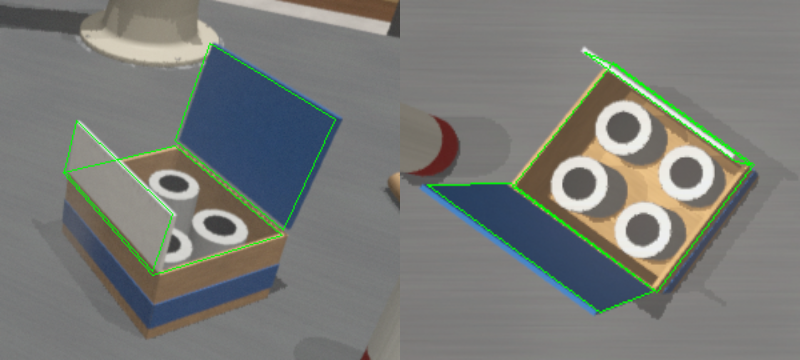

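The overlay matches in both views: the scene at left, the top at right with the red can near (455,145). I'll close the gripper, lift, and travel to a spot above the outside of the white flap.

Emit:
drive_tool([
  [0,0,0,-40,0,0,0],
  [0,0,0,-0.08,0,0,-7],
  [0,0.03,-0.027,-0.08,0,0,-14],
  [0,0.06,-0.054,-0.08,0,0,-21],
  [0,0.09,-0.081,-0.08,0,0,-28],
  [0,0.12,-0.108,-0.08,0,0,-35],
  [0,0.15,-0.135,-0.08,0,0,-42],
  [0,0.18,-0.162,-0.08,0,0,-49],
], grip_force=30)

```text
time: 1.37
ee_pos: [0.3889, -0.4437, 0.31]
eef_rot: [0.0, 0.805, 0.593, -0.0]
force: [0.8, -0.1, -0.2]
finger_gap: 0.479
```

The first row had a typo (-40 instead of -0.04), but the row limit clamped it and the pose is as planned.

Run:
```python
from h import *
print(go([ 0.5453,0.2107,-0.6151],[.13,0,.30]))
```

```text
(array([631.2,  78.4,  -1.4]), array([ -0. ,   0. , -72.1]))
```

Emit:
drive_tool([
  [0,0.038,0.005,0,0,0,-7],
  [0,0.076,0.01,0,0,0,-14],
  [0,0.114,0.014,0,0,0,-21],
  [0,0.152,0.019,0,0,0,-28],
  [0,0.19,0.024,0,0,0,-35],
  [0,0.228,0.028,0,0,0,-42],
  [0,0.266,0.033,0,0,0,-49],
  [0,0.304,0.038,0,0,0,-56],
])

```text
time: 2.03
ee_pos: [0.5172, -0.1656, 0.31]
eef_rot: [0.0, 0.433, 0.901, -0.0]
force: [-0.1, -1.3, 0.1]
finger_gap: 0.003
```

Run:
```python
from h import *
print(go([ 0.5453,0.2107,-0.6151],[.13,0,.28]))
```

```text
(array([151.3, 293.1,  18.9]), array([ -0. ,   0. , -16.1]))
```

Emit:
drive_tool([
  [0,0.019,0.036,0,0,0,-4],
  [0,0.038,0.073,0,0,0,-8],
  [0,0.057,0.11,0,0,0,-12],
  [0,0.076,0.147,0.01,0,0,-16],
  [0,0.095,0.184,0.015,0,0,-16],
  [0,0.114,0.22,0.019,0,0,-16],
  [0,0.133,0.257,0.019,0,0,-16],
  [0,0.151,0.293,0.019,0,0,-16],
])

```text
time: 2.7
ee_pos: [0.6533, 0.1349, 0.2903]
eef_rot: [-0.0, 0.306, 0.952, -0.0]
force: [0.6, -0.1, -0.5]
finger_gap: 0.008
```

Run:
```python
from h import *
p=[ 0.5453,0.2107,-0.6151]
print(go(p,[.13,0,.28]));print(env.get_obs()["qpos"])
for q in ([.125,0,.13],[.09,0,.13],[.03,0,.11],[.024,0,.084]): print(go(p,q))
f=env.grab_frame("top");f2=env.grab_frame("scene")
cv2.imwrite("pics/ap.png",np.hstack([cv2.resize(f2["color"][100:420,300:640],(400,376)),cv2.resize(f["color"][100:385,0:303],(400,376))])[:,:,::-1])
```

```text
(array([ 1.9, -0.4, -0.7]), array([-0. , -0. , -0.4]))
[ 0.11689228  0.54014459 -0.63542281  1.64797314  0.35506504  1.07204723
  0.32597711]
(array([  6.9,  -0.4, 149.3]), array([-0. , -0. , -0.4]))
(array([ 41.9,  -0.6, 149.3]), array([-0. , -0. , -0.4]))
(array([101.9,  -1. , 169.3]), array([-0. , -0. , -0.4]))
(array([107.9,  -1.1, 195.3]), array([-0. , -0. , -0.4]))
```

View pics/ap.png

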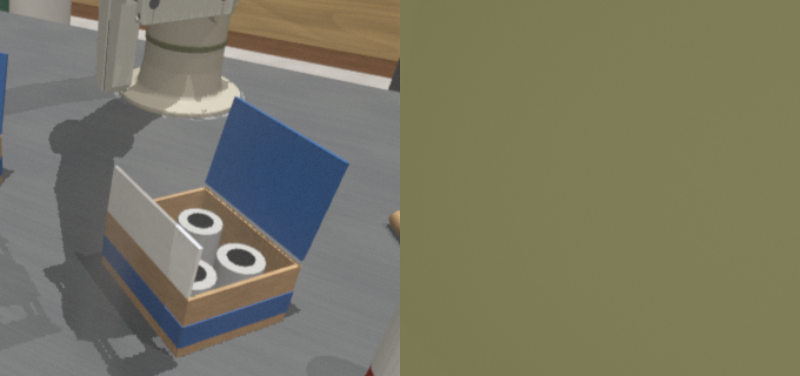

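The scene half still shows both flaps standing; the arm's own body blocks the top view. I'll go down outside the white flap, then push it over along an arc.

Emit:
drive_tool([
  [0,0.002,0,0.035,0,0,0],
  [0,0.002,0,0.075,0,0,0],
  [0,0.004,0,0.115,0,0,0],
  [0,0.007,0,0.145,0,0,0],
  [0,0.02,0,0.15,0,0,0],
  [0,0.035,0,0.15,0,0,0],
  [0,0.05,0,0.15,0,0,0],
  [0,0.06,0,0.15,0,0,0],
])

```text
time: 3.47
ee_pos: [0.603, 0.1705, 0.143]
eef_rot: [0.001, 0.305, 0.952, 0.001]
force: [2.5, -0.6, -0.9]
finger_gap: 0.007
```

Run:
```python
from h import *
p=[ 0.5453,0.2107,-0.6151]
print(env.get_obs()["force"])
for q in ([.07,0,.13],[.024,0,.084]): print(go(p,q))
f2=env.grab_frame("scene")
cv2.imwrite("pics/p1.png",f2["color"][150:420,340:640,::-1])
```

```text
[ 2.45377966 -0.58569445 -0.85069427]
(array([ 0.3, -0.4,  2. ]), array([ 0.2,  0.1, -0.3]))
(array([46.4, -0.8, 48. ]), array([ 0.2,  0.1, -0.3]))
```

View pics/p1.png

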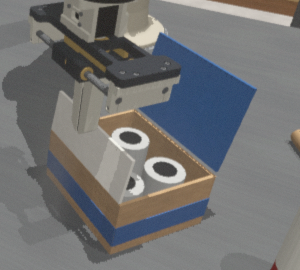

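The finger is on the outside of the white flap (crop around (85,115)) and has started to tip it inward at about 2.5 N. I'll continue the arc.

Emit:
drive_tool([
  [0,0.012,0,0.003,0,0,0],
  [0,0.024,0,0.008,0,0,0],
  [0,0.034,0,0.015,0,0,0],
  [0,0.041,0,0.023,0,0,0],
  [0,0.045,0,0.031,0,0,0],
  [0,0.047,0,0.039,0,0,0],
  [0,0.047,0,0.047,0,0,0],
  [0,0.047,0,0.049,0,0,0],
])

```text
time: 4.18
ee_pos: [0.565, 0.1964, 0.0941]
eef_rot: [0.0, 0.306, 0.952, -0.001]
force: [-16.9, -6.5, 64.4]
finger_gap: 0.001
```

Run:
```python
from h import *
p=[ 0.5453,0.2107,-0.6151]
print(env.get_obs()["force"])
for q in ([.07,0,.13],[.024,0,.084]): print(go(p,q))
f2=env.grab_frame("scene")
cv2.imwrite("pics/p2.png",cv2.resize(f2["color"][150:420,340:640,::-1],(600,540)))
```

```text
[-16.89128043  -6.49756095  64.37234349]
(array([-45.7,   0.6, -46.9]), array([-0.1,  0.1, -0.4]))
(array([ 0.4,  0.3, -0.9]), array([-0.1,  0.1, -0.4]))
```

View pics/p2.png

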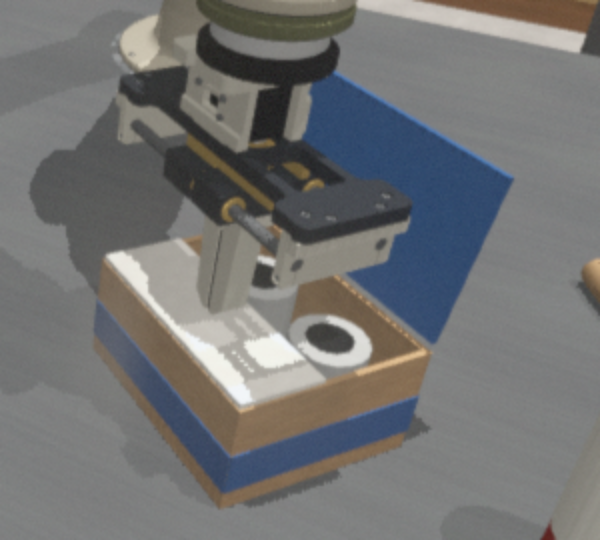

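The white flap is flat. The press reached 64 N at the fingertips, so I'll press more lightly next time. Now I'll lift, go over the blue flap, and come down on the robot's side.

Emit:
drive_tool([
  [0,0,0,-0.01,0,0,0],
  [0,0,0,-0.045,0,0,0],
  [0,0,0,-0.085,0,0,0],
  [0,0,0,-0.125,0,0,0],
  [0,0,0,-0.165,0,0,0],
  [0,0.02,0,-0.195,0,0,0],
  [0,0.055,0,-0.2,0,0,0],
  [0,0.09,0,-0.2,0,0,0],
])

```text
time: 4.9
ee_pos: [0.4933, 0.248, 0.293]
eef_rot: [0.001, 0.308, 0.951, 0.001]
force: [-0.6, -0.2, 0.8]
finger_gap: 0.009
```

Run:
```python
from h import *
p=[ 0.5453,0.2107,-0.6151]
o=env.get_obs();print(o["force"],o["qpos"])
for q in ([-.145,0,.28],[-.145,0,.16]): print(go(p,q))
f2=env.grab_frame("scene")
for d in env.spot_in("short_flap",f2)[:2]: print(d["confidence"],toworld(f2,d["location"]))
```

```text
[-0.55723471 -0.15011546  0.77303357] [-0.0633444   0.39053953 -0.6889979   1.89684484  0.30157153  0.95596703
  0.05420894]
(array([81. , -1.3,  1.9]), array([ 0.2,  0.1, -0.6]))
(array([ 81.2,  -1.7, 121.9]), array([ 0.2,  0.1, -0.6]))
0.76 [0.58364032 0.1992318  0.08605705]
```

Emit:
drive_tool([
  [0,0.035,0,0,0,0,0],
  [0,0.07,0,0,0,0,0],
  [0,0.081,0,0.02,0,0,0],
  [0,0.081,0,0.06,0,0,0],
  [0,0.081,0,0.1,0,0,0],
  [0,0.081,0,0.12,0,0,0],
  [0,0.07,0,0.12,0,0,0],
  [0,0.055,0,0.12,0,0,0],
])

```text
time: 5.67
ee_pos: [0.4475, 0.2796, 0.1703]
eef_rot: [-0.001, 0.305, 0.952, -0.001]
force: [0.7, -0.3, 0.2]
finger_gap: 0.005
```

Run:
```python
from h import *
p=[ 0.5453,0.2107,-0.6151]
o=env.get_obs();print(o["force"],o["qpos"])
print(go(p,[0,0,.091]))
f2=env.grab_frame("scene")
cv2.imwrite("pics/p3.png",cv2.resize(f2["color"][100:420,300:640,::-1],(510,480)))
```

```text
[ 0.7456616  -0.28537223  0.23829052] [-0.22820678  0.51109782 -0.61498329  2.07788072  0.45683832  0.6904681
 -0.19214388]
(array([-119.8,    0.9,   68.1]), array([-0.2, -0.1, -0.2]))
```

View pics/p3.png

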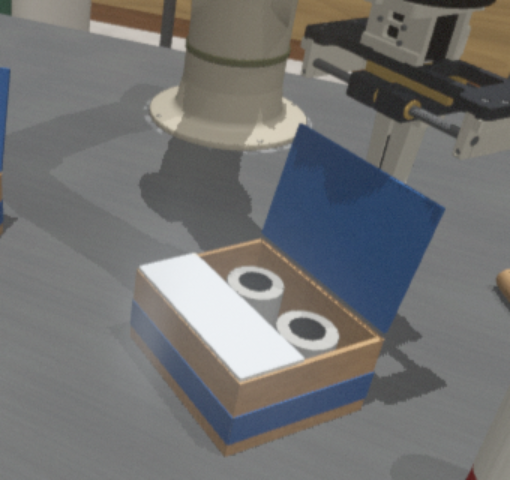

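The white flap lies flat and the finger is behind the blue flap, at about (395,160) in the crop. Now I'll push the blue flap over.

Emit:
drive_tool([
  [0,-0.02,0,0,0,0,0],
  [0,-0.039,0,-0.004,0,0,0],
  [0,-0.062,0,-0.005,0,0,0],
  [0,-0.084,0,-0.001,0,0,0],
  [0,-0.102,0,0.011,0,0,0],
  [0,-0.116,0,0.028,0,0,0],
  [0,-0.128,0,0.045,0,0,0],
  [0,-0.134,0,0.058,0,0,0],
])

```text
time: 6.38
ee_pos: [0.5585, 0.1997, 0.1122]
eef_rot: [0.0, 0.307, 0.952, -0.0]
force: [-0.9, 0.5, 1.4]
finger_gap: 0.005
```

Run:
```python
from h import *
p=[ 0.5453,0.2107,-0.6151]
o=env.get_obs();print(o["force"])
print(go(p,[0.016,0,.089]))
```

```text
[-0.86849494  0.48308114  1.36037893]
(array([ 1.2,  1.3, 12.2]), array([-0. ,  0. , -0.5]))
```

Emit:
drive_tool([
  [0,0,0,0.003,0,0,0],
  [0,0,0,0.006,0,0,0],
  [0,0,0,0.008,0,0,0],
  [0,0,0,0.01,0,0,0],
  [0,0,0,0.011,0,0,0],
  [0,0,0,0.011,0,0,0],
])

```text
time: 6.88
ee_pos: [0.5568, 0.2023, 0.103]
eef_rot: [0.0, 0.306, 0.952, 0.0]
force: [0.2, -0.0, -0.2]
finger_gap: 0.006
```

Emit:
drive_tool([
  [0,0,0,0.001,0,0,0],
  [0,0,0,0.002,0,0,0],
  [0,0,0,0.002,0,0,0],
])

```text
time: 7.13
ee_pos: [0.5569, 0.2019, 0.1007]
eef_rot: [0.0, 0.306, 0.952, 0.0]
force: [-0.6, 0.5, -0.2]
finger_gap: 0.005
```

Emit:
drive_tool([
  [0,0,0,0.001,0,0,0],
  [0,0,0,0.002,0,0,0],
  [0,0,0,0.002,0,0,0],
])

```text
time: 7.38
ee_pos: [0.557, 0.202, 0.1]
eef_rot: [0.001, 0.306, 0.952, -0.0]
force: [-3.9, -2.7, 15.8]
finger_gap: 0.008
```

Run:
```python
from h import *
o=env.get_obs();print(o["force"])
f2=env.grab_frame("scene")
cv2.imwrite("pics/p4.png",cv2.resize(f2["color"][150:420,340:640,::-1],(600,540)))
```

```text
[-3.91256041 -2.66295134 15.77316296]
```

View pics/p4.png

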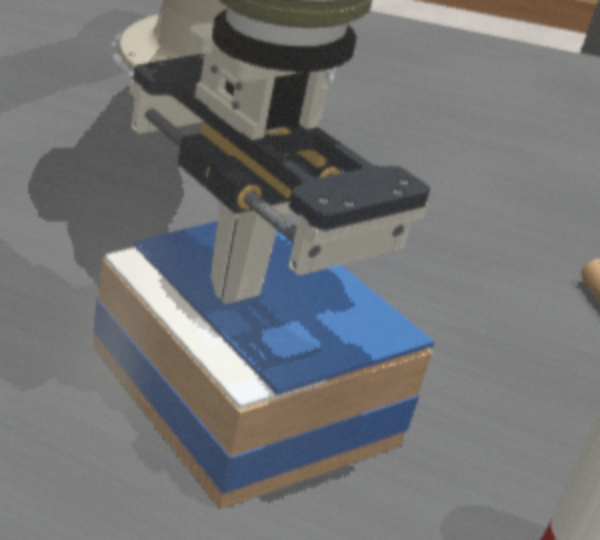

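The blue flap is flat over the white one, and the press force rose to 16 N at the stop. I'll lift clear and check.

Emit:
drive_tool([
  [0,0,0,0,0,0,0],
  [0,0,0,-0.01,0,0,0],
  [0,0,0,-0.04,0,0,0],
  [0,0,0,-0.08,0,0,0],
  [0,0,0,-0.12,0,0,0],
  [0,0,0,-0.16,0,0,0],
  [0,0,0,-0.19,0,0,0],
  [0,0,0,-0.19,0,0,0],
])

```text
time: 8.1
ee_pos: [0.5588, 0.2035, 0.2952]
eef_rot: [0.004, 0.306, 0.952, 0.003]
force: [0.8, 0.7, 1.0]
finger_gap: 0.006
```

Run:
```python
from h import *
p=[0.5453,0.2107,-0.6151]
o=env.get_obs();print(o["time"],o["force"])
f2=env.grab_frame("scene");im=f2["color"].copy()
for q in("short_flap","long_flap","empty_lid"):
    for d in env.spot_in(q,f2)[:2]: print(q,d["confidence"],toworld(f2,d["location"]))
cv2.polylines(im,[np.int32(project(f2,cw(p,[lf(0,-.08),lf(0,.08)])).round())],False,(0,255,0),1)
cv2.imwrite("pics/p5.png",im[:,:,::-1])
```

```text
8.1 [0.80107848 0.6615498  1.00673321]
short_flap 0.81 [0.59910281 0.19529798 0.08783931]
long_flap 0.76 [0.54292558 0.23595161 0.0902206 ]
empty_lid 0.58 [ 0.47260343 -0.16630488  0.14181265]
```

View pics/p5.png

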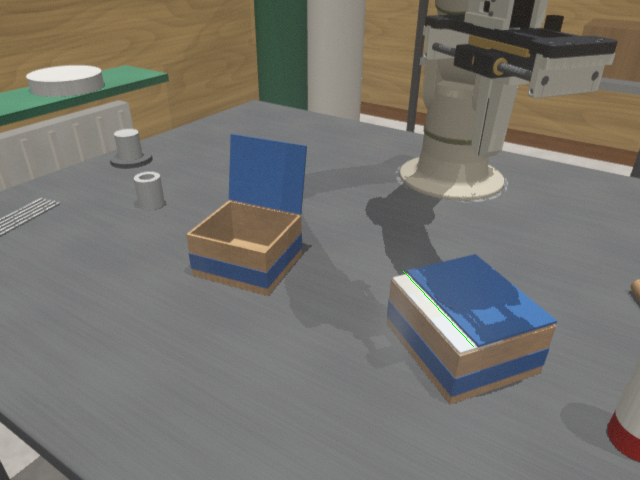

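The carton near (470,325) is shut: its blue free edge lies on the drawn line for 0 rad, with the white flap showing beneath it. The empty carton's lid at (267,175) is still open, and the robot is clear.

```bash
python3 -c "
from workcell import env
print(env.job_done())"
```

```text
the job is handed in; nothing more can be done
None
```

The carton with the four bushings is closed, and I handed the job in at about 8 s of the 42 s allowed. With the closed fingers I folded the white flap down flat first, then the blue flap flat over it. I then lifted the arm clear.

- **Flaps:** in the last picture the blue free edge lies about on the line drawn for fully shut. The network put the blue flap at about 90 mm high and the white at about 88 mm. The white reading is a few mm above the expected 84 mm, within the network's accuracy.
- **Empty carton:** its lid is unmoved and still standing open.
- **Contact:** the force on the tool had dropped to about 1 N after the lift.

Two things did not go as intended:
- **Hard press on the white flap:** the fingertips pressed it with a measured 64 N on the wrist, more than I planned. That is under the 120 N wrist limit. The contact was through the fingertips, so I took the 40 N limit on the arm and gripper body not to apply. The blue flap was pressed with about 16 N.
- **Typo in the first move:** one row asked for a 40 m shift instead of 40 mm. The row limit clamped it and it did no harm.

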